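# Park the movable wall of the study model under its gallery

### The job

Open up the study model: push the movable wall panel along its track, round the bend and on under the gallery until its nose is home against the buffer at the back of the bay. Keep it standing in its track all the way (do not lift it out), do not lean on the model's gallery, and leave the mugs and the glue bottle where they are.

Things in the scene. Friction and masses are not known exactly. Their poses are not given: they have to be found in the camera images.
- board: The study model, fixed to the table: a plywood base 370 x 370 x 12 mm, one far corner cut back. Origin: centre of that square, underside, on the table top; axes along its edges, z up. An aluminium track 34 mm wide, its top 22 mm above the table, has a slot 11.5 mm wide along its middle. Track centre line, first straight (board frame): x = -0.135 from y = -0.180 to 0.010, then the bend.
- bend_centre (a point): Centre of the track's bend, board frame (-0.025, 0.010, 0.022), axes as the board. The centre line turns here through a quarter circle of radius 0.110 m, from (-0.135, 0.010) to (-0.025, 0.120), and goes on straight along board y = 0.120 to the buffer at x = 0.150.
- bay_mouth (a point): Middle of the gallery's front edge at the slab's underside, board frame (-0.005, 0.120, 0.086), axes as the board. The parking bay is the last straight of the track, under the slab.
- gallery: Fixed white superstructure, frame as the board. Slab 5 mm thick, underside z = 0.086, over x -0.005 to 0.175, y 0.055 to 0.185; thin columns at x = 0.006 and 0.085, y = 0.063 and 0.177, bay open between them. Handrail on it beyond x = 0.058, up to z = 0.111. Back wall behind the buffer. Stair at x over 0.13; low walls and blocks (z under 0.07) at x over -0.005, y under 0. Elsewhere clear.
- buffer_face (a point): Middle of the buffer's rubber face at the back of the bay, board frame (0.150, 0.120, 0.037). A rigid stop for the panel's nose.
- panel_mid (a point): Centre of the movable wall panel (loose): white, 130 long, 14 thick, 53 mm high. x axis: along it to its nose, z up. On the track this point is 53.5 mm and the top edge 80 mm above the table. It starts on the first straight, nose to the bend (its x along board +y). About 0.22 kg; slides with 1 to 3 N, up to 8 N in the bend. Home: here at board x = 0.085, y = 0.120, x axes parallel.
- panel_tail (a point): Centre of the panel's trailing end face (14 x 53 mm), 65 mm behind panel_mid, axes as panel_mid. The panel runs on two shoes 26 mm square, 50 mm before and behind its middle; a 9.2 mm pin under each reaches 8 mm into the slot, so both pins follow the track's centre line. When home this face is at board x = 0.020, 25 mm inside the gallery's front edge: a finger must lean in under the slab.
- mug_yellow: Yellow mug, 88 x 122 x 82 mm, standing left of the model; bystander. Origin: centre of its underside.
- mug_black: Black mug, 82 x 116 x 92 mm, standing to the right of the model; bystander. Origin: centre of its underside.
- glue_bottle: White glue bottle, 38 mm across, 72 mm high, standing near the right front corner of the model; bystander. Origin: centre of its underside.

How it is judged:
By the outcome, as a careful person would: the job done as asked, in the order asked, and still so for the second after the job is handed in, with the robot touching nothing.
It also fails if it takes over 61 s, if anything falls off the work surface, if the arm or the gripper's body presses on something with over 40 N, if the wrist force passes 120 N, or if a joint passes its speed limit or range.

### The arm

A 6-joint arm with a two-finger parallel gripper is mounted at the origin on a cart in front of the work surface, level with it; the furniture and walls round the work are solid. World frame = base frame: x ahead of the robot, y to its left, z up, the work surface at z = 0. Lengths are in mm, angles in rad, forces in N, time in s.
With the tool pointing down it reaches from about 400 to 925 mm from the base axis. Payload 12.5 kg.
Tool frame: the origin (TCP) lies on the mounting face of the last link; the fingertips stand 190 mm ahead of it and the grasp point (between the pads) lies 171 mm ahead of it; x points along the fingers, y is the direction in which the jaws open and shut, and the axes are right-handed (so a half turn about x gives the same grasp; the last joint's range is limited). The gripper opens to 95 mm and grips with 3 to 60 N. Pads are 20 mm wide; open, the fingers measure 119 mm over their backs; the gripper's body (75 mm by 180 mm) begins 59 mm behind the grasp point.
Start: joints at [-1.276, 0.491, 1.559, -0, 1.092, -0.106], TCP at [243.866, -575.46, 404.761] pointing down, gripper open.
Joint ranges: [-3.1, 3.1], [-0.84, 2.19], [0.05, 2.79], [-1.13, 4.28], [0.06, 2.93], [-2.69, 2.69]. Speed limits (rad/s): [2.22, 2.22, 2.79, 3.14, 3.14, 3.14].

### API

Orientations are given as [roll, pitch, yaw] about the fixed x, y, z axes, in that order (R = Rz(yaw) Ry(pitch) Rx(roll)).
In Python, from cell import env, eyes gives the robot as it stands. The module is installed in compiled form; this text tells all that it offers.
- The arm moves only by the tool jog_arm, never from a script. Its argument "deltas" is one flat list of numbers, 7 for each row, row after row: the shift along the tool's x, y, z in mm, then the turn, a rotation vector about the tool's x, y, z in rad, then the opening, from 0 (shut) to 1 (fully open). A call has 1 to 10 rows; each row shifts and turns the pose as measured when the row begins, along the tool's axes as they then stand; what a row does not reach is not made up. A row lasts 1/8 s, in which the tool goes at most 62.5 mm and 10.7 degrees, less where a joint would pass 70% of its speed; a pose out of reach is approached as far as the arm can. A call is refused whole if a number of a shift passes 62.5 or a number of a turn 0.188, either way. A call with a gripper value outside its range is refused whole. The fingers move at their own pace and stop on an object; the grip force is fixed at half the most. Time passes only in rows, so rows that do not move let the fingers close. It gives the time, the measured TCP pose, the force and the opening at its end, in the units of the state.
- env.state(): the state, without advancing time (a new reading comes with each control period).
- eyes.read_camera(name): name is "side" or "top"; returns a dict with "image" (384x512x3 uint8, red, green, blue), "fovy" (degrees; the focal length in pixels is half the picture's height over the tangent of half this angle, whatever the lens; pixels are square), "cx", "cy" (the principal point, pixels), "dist" ([k1, k2, p1, p2, k3] as OpenCV has them; the pictures are not rectified), "world_from_camera" (4x4, takes a point from camera to world coordinates). Camera axes: x right, y up, looking along -z (the intrinsics and any distortion apply to the point x, -y, -z); pixel columns grow to the right and rows downward; lengths in mm; the calibration is good to about 2 mm. A picture is of the moment at which its call begins. There is no depth.
- env.job_done(): hands the job in, once; it reports no verdict.
The state is a dict: "t": time; "joints": joint angles; "qvel": joint speeds; "tau": joint torques, N m; "eef_pos": TCP position; "tcp_rot": TCP orientation; "ft_force": force on the tool from outside, world axes, zero at the start; "moment": the same for the moment, N m; "opening": opening from 0.0 (shut) to 1.0 (fully open).
Only numpy, scipy, OpenCV 4.12 (cv2) and the standard library are available. Lean on these libraries where they do the work, as an engineer would, in place of code of your own. Each camera call takes 0.05 s, during which the arm holds its last target.

## Working session

There is one attempt and no reset: what is moved stays moved. The work goes in short steps, Python scripts to look and compute and a tool call to move; the robot and the scene stay as the last step left them, time stands still between calls to the robot, and variables do not carry over. Pictures are saved under pics/ and viewed, and the job is handed in when it is done.

Besides the shell and the picture viewer there is one more tool, called as name(argument=value, ...) on one line, values as JSON. jog_arm: Moves the arm, as the interface text tells. Its arguments: {"type":"object","properties":{"deltas":{"type":"array","items":{"type":"number"}}},"required":["deltas"]}

```bash
mkdir -p pics; ls
python3 - <<'E'
from cell import env,eyes
import cv2,numpy as np
s=env.state(); print(s)
for n in("side","top"):
    c=eyes.read_camera(n); cv2.imwrite(f"pics/{n}0.png",c["image"][:,:,::-1]); np.savez(f"{n}0.npz",**c)
    print(n,c["fovy"],c["cx"],c["cy"],c["dist"],np.round(c["world_from_camera"],3).tolist())
E
```

```text
pics
{'t': 0.0, 'joints': array([-1.27560406e+00,  4.91565354e-01,  1.55946362e+00,  1.92841537e-05,
        1.09168573e+00, -1.05608149e-01]), 'qvel': array([ 0.0014079 , -0.00083031, -0.00070075,  0.00023383, -0.00106285,
       -0.00023203]), 'tau': array([-2.31212704e-03, -6.12643147e+01, -2.58183485e+01,  6.92591001e-02,
        4.82590136e-02, -1.07377684e-04]), 'eef_pos': array([ 243.85448393, -575.42714815,  404.15314693]), 'tcp_rot': array([-1.69164578,  1.56967414,  1.8507384 ]), 'ft_force': array([ 0.32144703,  0.66014944, -0.18900037]), 'moment': array([ 0.03114319, -0.01893855, -0.0051233 ]), 'opening': 0.998215886443026}
side 50.218353752710016 239.84525533472035 193.53131022240842 [-0.09916528  0.          0.          0.          0.        ] [[-0.988, 0.102, -0.115, 468.308], [-0.154, -0.642, 0.751, 885.437], [0.002, 0.76, 0.65, 872.044], [0.0, 0.0, 0.0, 1.0]]
top 44.02676318398088 250.1623963338168 192.1935585926001 [-0.1236099  0.         0.         0.         0.       ] [[-0.287, 0.908, -0.304, 30.168], [-0.958, -0.269, 0.099, 135.149], [0.009, 0.32, 0.948, 1779.007], [0.0, 0.0, 0.0, 1.0]]
```

View pics/side0.png

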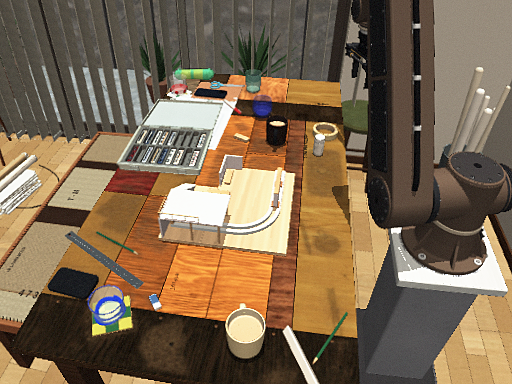

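View pics/top0.png

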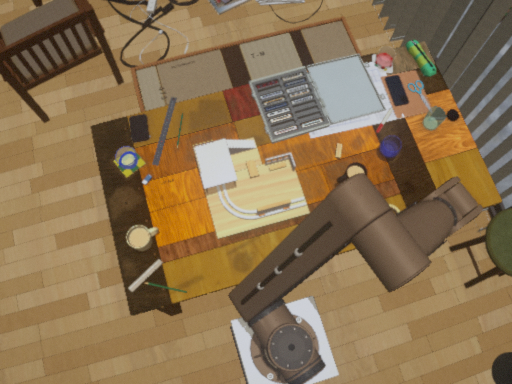

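Run:
```python
import cv2
a=cv2.imread("pics/side0.png")[140:265,145:335]; cv2.imwrite("pics/side0c.png",cv2.resize(a,None,fx=4,fy=4,interpolation=cv2.INTER_CUBIC))
a=cv2.imread("pics/top0.png")[125:245,185:325]; cv2.imwrite("pics/top0c.png",cv2.resize(a,None,fx=5,fy=5,interpolation=cv2.INTER_CUBIC))
```

```text
(no output)
```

View pics/side0c.png

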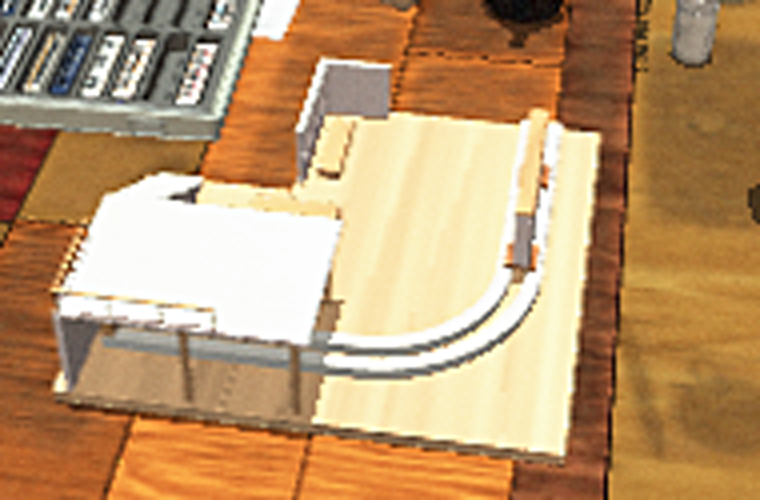

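View pics/top0c.png

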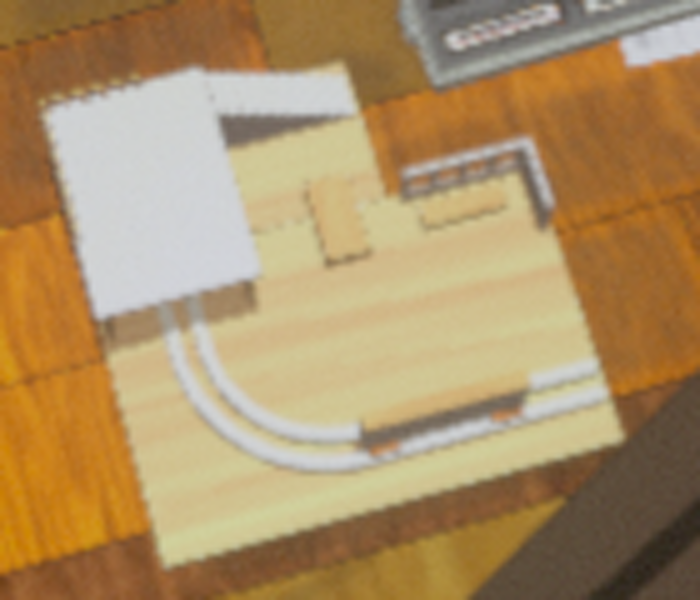

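```bash
cat > h.py <<'E'
import numpy as np,cv2
from scipy.spatial.transform import Rotation as R
from scipy.optimize import least_squares
def proj(c,P):
    M=np.array(c["world_from_camera"]); f=192/np.tan(np.radians(float(c["fovy"]))/2)
    p=(np.atleast_2d(P)-M[:3,3])@M[:3,:3]; p=p*[1,-1,-1]
    K=np.array([[f,0,float(c["cx"])],[0,f,float(c["cy"])],[0,0,1]])
    return cv2.projectPoints(p.reshape(-1,1,3),np.zeros(3),np.zeros(3),K,np.array(c["dist"],float))[0].reshape(-1,2)
def b2w(q,P):
    P=np.atleast_2d(np.array(P,float)); c,s=np.cos(q[2]),np.sin(q[2])
    return np.c_[q[0]+c*P[:,0]-s*P[:,1],q[1]+s*P[:,0]+c*P[:,1],P[:,2]]
E
cat > fit.py <<'E'
from h import *
T=dict(np.load("top0.npz")); S=dict(np.load("side0.npz"))
t=[((-185,185,12),(165,567)),((-185,-185,12),(622,438)),((-5,185,91),(98,318)),((-5,55,91),(260,272)),((175,185,91),(45,108)),((175,55,91),(200,68))]
s=[((-185,-185,12),(600,132)),((-185,185,12),(563,456)),((-5,185,91),(325,345)),((-5,55,91),(342,215))]
tp=np.array([x[0] for x in t]);tu=(np.array([x[1] for x in t])+.5)/5-.5+[185,125]
sp=np.array([x[0] for x in s]);su=(np.array([x[1] for x in s])+.5)/4-.5+[145,140]
def r(q): return np.r_[(proj(T,b2w(q,tp))-tu).ravel(),(proj(S,b2w(q,sp))-su).ravel()]
o=least_squares(r,[600,0,0],loss="soft_l1"); print(o.x); print(np.round(r(o.x).reshape(-1,2),2))
for w in (0,1):
    f=lambda q:r(q)[:12] if w==0 else r(q)[12:]
    print("single",w,least_squares(f,[600,0,0]).x)
np.save("board.npy",o.x)
# panel
pt=[((65,0,80),(362,426),T),((-65,0,80),(528,378),T)]
pu=lambda k:(np.array(k)+.5)
def rp(m):
    a=proj(T,b2w(o.x,[(-135,m[0]+65,80),(-135,m[0]-65,80)]))-((np.array([(362,426),(528,378)])+.5)/5-.5+[185,125])
    b=proj(S,b2w(o.x,[(-135,m[0]+65,80),(-135,m[0]-65,80)]))-((np.array([(525,212),(539,110)])+.5)/4-.5+[145,140])
    return np.r_[a.ravel(),b.ravel()]
p=least_squares(rp,[-80]); print(p.x,np.round(rp(p.x).reshape(-1,2),2))
# overlays
import sys
for nm,c,off,sc in(("top",T,(185,125),5),("side",S,(145,140),4)):
    im=cv2.imread(f"pics/{nm}0c.png")
    def pl(P,col):
        u=(proj(c,b2w(o.x,P))-off+.5)*sc-.5
        cv2.polylines(im,[np.round(u).astype(int)],False,col,1)
    pl([(-185,185,12),(-185,-185,12),(185,-185,12)],(0,0,255)); pl([(-185,185,12),(185,185,12)],(0,0,255))
    th=np.linspace(np.pi,np.pi/2,20)
    pl([(-135,-180,22),(-135,10,22)]+[(-25+110*np.cos(a),10+110*np.sin(a),22) for a in th]+[(150,120,22)],(255,0,0))
    pl([(-5,185,91),(-5,55,91),(175,55,91),(175,185,91),(-5,185,91)],(0,160,0))
    m=p.x[0]; pl([(-142,m+65,80),(-142,m-65,80),(-128,m-65,80),(-128,m+65,80),(-142,m+65,80)],(255,0,255))
    cv2.imwrite(f"pics/{nm}0o.png",im)
E
python3 fit.py
```

```text
[ 6.38639322e+02 -6.46072758e+01 -1.07357005e-02]
[[-0.25  0.12]
 [ 0.54  0.29]
 [-0.29  0.15]
 [ 0.58  0.46]
 [-1.05  0.06]
 [ 0.25 -0.31]
 [-0.05 -0.03]
 [ 0.59 -0.51]
 [-4.48 -0.6 ]
 [ 0.05  0.88]]
single 0 [ 6.39138965e+02 -6.49043891e+01 -1.11296024e-02]
single 1 [ 6.36391030e+02 -6.41763963e+01 -6.28314174e-04]
[-50.76020057] [[ 0.1  -0.67]
 [ 0.06 -0.17]
 [-0.28  0.39]
 [ 0.19  0.07]]
```

View pics/top0o.png

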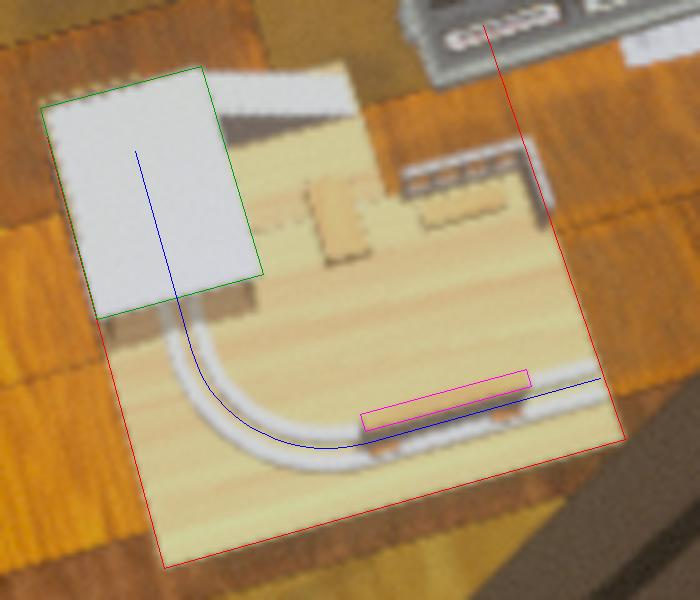

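View pics/side0o.png

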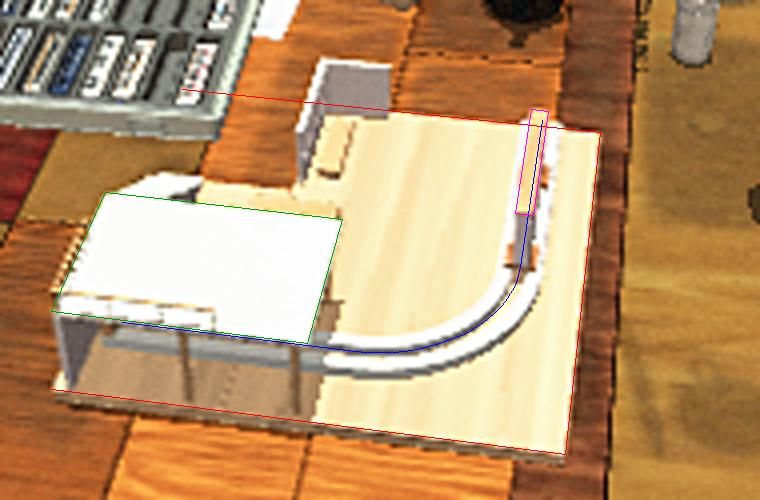

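```bash
sed -i 's/,((-5,185,91),(325,345)),((-5,55,91),(342,215))\]/,((-5,185,91),(308,345)),((-5,55,91),(342,215))]/' fit.py; python3 fit.py
cat >> h.py <<'E'
q=np.load("board.npy")
def cl(s): # centreline, s=0 at y=-180
    if s<190: return np.array([-135,-180+s])
    a=(s-190)/110
    if a<np.pi/2: return np.array([-25-110*np.cos(a),10+110*np.sin(a)])
    return np.array([-25+s-190-110*np.pi/2,120])
from scipy.optimize import brentq
def panel(sr): # rear pin param -> mid, dir (board)
    a=cl(sr); sf=brentq(lambda s:np.hypot(*(cl(s)-a))-100,sr+90,sr+130); b=cl(sf)
    return (a+b)/2,(b-a)/100
def tail(sr):
    m,d=panel(sr); return m-65*d,d
E
python3 - <<'E'
from h import *
from cell import env
s=env.state();r=R.from_euler('xyz',s['tcp_rot']).as_matrix();print(np.round(r,3)); print(r[:,0]*190+s['eef_pos'])
print(q)
for sr in list(range(79,480,20)):
    t,d=tail(sr); w=b2w(q,[(*t,0)])[0]; print(sr,np.round(t),np.round(w[:2]),round(np.degrees(np.arctan2(d[1],d[0])+q[2]),1))
    if panel(sr)[0][0]>85:break
E
```

```text
[638.91585675 -64.56245465  -6.29511845]
[[-0.36  0.01]
 [ 0.47  0.29]
 [-0.34  0.04]
 [ 0.55  0.39]
 [-1.04 -0.06]
 [ 0.27 -0.4 ]
 [-0.07  0.01]
 [ 0.4  -0.46]
 [-0.42 -0.61]
 [-0.07  0.88]]
single 0 [ 6.39138965e+02 -6.49043891e+01 -1.11296024e-02]
single 1 [ 6.38625719e+02 -6.44203222e+01 -1.36004745e-02]
[-50.98203478] [[ 0.08 -0.74]
 [ 0.06 -0.2 ]
 [-0.38  0.38]
 [ 0.14  0.07]]
[[-0.     0.39  -0.921]
 [ 0.001 -0.921 -0.39 ]
 [-1.    -0.001 -0.   ]]
[ 243.78904406 -575.25423555  214.22816842]
[638.91585675 -64.56245465  -6.29511845]
79 [-135. -116.] [ 503. -179.] -270.7
99 [-135.  -96.] [ 503. -159.] -270.9
119 [-136.  -76.] [ 502. -139.] -272.9
139 [-137.  -56.] [ 502. -119.] -277.1
159 [-138.  -36.] [500. -99.] -283.6
179 [-141.  -15.] [498. -78.] -292.2
199 [-143.    6.] [496. -57.] -302.4
219 [-141.   28.] [498. -35.] -312.8
239 [-136.   48.] [503. -15.] -323.2
259 [-127.   68.] [512.   5.] -333.7
279 [-115.   85.] [525.  22.] -343.0
299 [-100.   99.] [540.  36.] -350.3
319 [-83. 110.] [558.  47.] -355.7
339 [-64. 117.] [577.  53.] -359.2
359 [-44. 120.] [597.  56.] -360.6
379 [-24. 120.] [617.  56.] -360.7
399 [ -4. 120.] [637.  55.] -360.7
419 [ 16. 120.] [657.  55.] -360.7
439 [ 36. 120.] [677.  55.] -360.7
```

```bash
cat >> h.py <<'E'
def ray(c,u,z):
    M=np.array(c["world_from_camera"]); f=192/np.tan(np.radians(float(c["fovy"]))/2)
    K=np.array([[f,0,float(c["cx"])],[0,f,float(c["cy"])],[0,0,1]])
    n=cv2.undistortPoints(np.array([[u]],float),K,np.array(c["dist"],float))[0,0]
    d=M[:3,:3]@np.array([n[0],-n[1],-1]); o=M[:3,3]; return o+d*(z-o[2])/d[2]
E
python3 - <<'E'
from h import *
S=np.load("side0.npz");print("bottle",ray(S,(319,156),0),"black",ray(S,(277,145),0),"yellow",ray(S,(245,355),0))
E
```

```text
bottle [ 367.2175354  -378.54980752    0.        ] black [ 526.75314644 -425.79261927    0.        ] yellow [524.84442376 432.16695827   0.        ]
```

```bash
cat >> h.py <<'E'
def pose(tip,ang,phi): # ang world push dir rad; tip = tip centre
    d=np.array([np.cos(ang),np.sin(ang),0]);k=np.array([0,0,1.])
    x=np.sin(phi)*d-np.cos(phi)*k; z=-np.cos(phi)*d-np.sin(phi)*k
    M=np.c_[x,np.cross(z,x),z]; return np.array(tip,float)-190*x,M
def cur():
    from cell import env
    s=env.state(); M=R.from_euler('xyz',s['tcp_rot']).as_matrix()
    x=M[:,0]; tip=s['eef_pos']+190*x
    f=-M[:,2]; ang=np.degrees(np.arctan2(f[1],f[0])); phi=np.degrees(np.arcsin(-M[2,2]) if True else 0)
    print("t",round(s['t'],2),"tip",np.round(tip,1),"ang",round(ang,1),"lean",round(phi,1),"sideTilt",round(np.degrees(np.arcsin(M[2,1])),1),"F",np.round(s['ft_force'],1),"op",round(s['opening'],2),"J",np.round(s['joints'],2))
    return s['eef_pos'],M
def plan(wps,g=0.0,cap=10):
    p,M=cur(); 
    for w in wps[:cap]:
        p2,M2=pose(*w); dp=M.T@(p2-p); dr=R.from_matrix(M.T@M2).as_rotvec()
        dp=np.round(dp*2)/2; dr=np.round(dr,3)
        print(", ".join(f"{v:g}" for v in (*dp,*dr,g)))
        p=p+M@dp; M=M@R.from_rotvec(dr).as_matrix()
E
python3 - <<'E'
from h import *
a0=np.radians(22.9);a1=np.radians(89.3)
P0=np.array([243.8,-575.3,214.]);P1=np.array([503,-205,160.])
plan([(P0+(P1-P0)*i/10,a0+(a1-a0)*i/10,0) for i in range(1,11)])
E
```

```text
t 0.1 tip [ 243.8 -575.3  214.2] ang 23.0 lean 0.0 sideTilt -0.1 F [ 0.  -0.   0.5] op 1.0 J [-1.28  0.49  1.56 -0.    1.09 -0.11]
5.5, -24, -38.5, -0.115, -0, 0.001, 0
5.5, -19.5, -40.5, -0.116, -0, -0, 0
5.5, -14.5, -43, -0.116, -0, -0, 0
5.5, -9.5, -44, -0.115, -0, -0, 0
5.5, -4.5, -45, -0.116, -0, -0, 0
5, 1, -45.5, -0.116, -0, -0, 0
5.5, 6, -44.5, -0.116, -0, -0, 0
5.5, 11, -44, -0.116, -0, -0, 0
5.5, 16.5, -42, -0.116, -0, -0, 0
5.5, 21, -40, -0.116, -0, -0, 0
```

jog_arm(deltas=[5.5,-24,-38.5,-0.115,0,0,0,5.5,-19.5,-40.5,-0.115,0,0,0,5.5,-14.5,-43,-0.115,0,0,0,5.5,-9.5,-44,-0.115,0,0,0,5.5,-4.5,-45,-0.115,0,0,0,5,1,-45.5,-0.115,0,0,0,5.5,6,-44.5,-0.115,0,0,0,5.5,11,-44,-0.115,0,0,0,5.5,16.5,-42,-0.115,0,0,0,5.5,21,-40,-0.115,0,0,0])

```text
t: 1.35
eef_pos: [504.4, -192.7, 346.2]
tcp_rot: [-2.55, 1.567, 2.174]
ft_force: [0.7, -0.9, 0.9]
opening: 0.023
```

Run:
```python
from h import *
cur()
```

```text
t 1.35 tip [ 504.  -192.   156.2] ang 90.7 lean 0.2 sideTilt -0.1 F [ 0.7 -0.9  0.9] op 0.02 J [-0.49  0.44  1.83  0.    0.87 -0.5 ]
```

Run:
```python
from h import *
a=np.radians(89.3)
plan([(( 503,-207,150),a,0),((503,-207,110),a,0),((503,-207,70),a,0),((503,-207,45),a,0),((503,-207,34),a,0),((503,-207,34),a,0)])
```

```text
t 1.35 tip [ 504.  -192.   156.2] ang 90.7 lean 0.2 sideTilt -0.1 F [ 0.7 -0.9  0.9] op 0.02 J [-0.49  0.44  1.83  0.    0.87 -0.5 ]
6, -1.5, 14.5, 0.024, -0.003, 0.002, 0
40, -0, -0, 0, -0, 0, 0
40, -0, -0, 0, -0, 0, 0
25, -0, -0, 0, -0, 0, 0
11, -0, -0, 0, -0, 0, 0
0, -0, -0, 0, -0, 0, 0
```

jog_arm(deltas=[6,-1.5,14.5,0.024,-0.003,0.002,0,0,0,0,0,0,0,0,40,0,0,0,0,0,0,15,0,0,0,0,0,0,0,0,0,0,0,0,0])

```text
t: 1.98
eef_pos: [503.3, -207.3, 284.0]
tcp_rot: [-2.339, 1.57, 2.361]
ft_force: [-0.6, -0.4, 0.1]
opening: 0.005
```

```bash
cat > look.py <<'E'
import sys
from h import *
from cell import eyes
cur(); tag=sys.argv[1]
for n in("side","top"):
    c=eyes.read_camera(n); im=np.ascontiguousarray(c["image"][:,:,::-1])
    off,sc=((185,125),5) if n=="top" else ((145,110),4)
    x,y=off; im=im[y:y+120,x:x+140] if n=="top" else im[y:y+150,x:x+190]
    cv2.imwrite(f"pics/{n}{tag}.png",cv2.resize(im,None,fx=sc,fy=sc,interpolation=cv2.INTER_CUBIC))
E
python3 look.py 1
```

```text
t 1.98 tip [ 503.2 -207.2   94. ] ang 89.3 lean 0.0 sideTilt -0.0 F [-0.6 -0.4  0.1] op 0.0 J [-0.51  0.54  1.88  0.    0.73 -0.5 ]
```

View pics/side1.png

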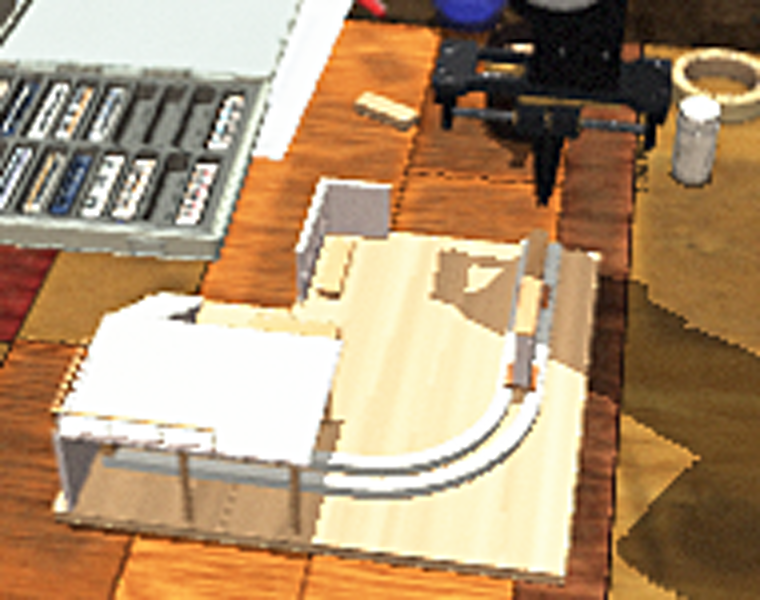

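View pics/top1.png

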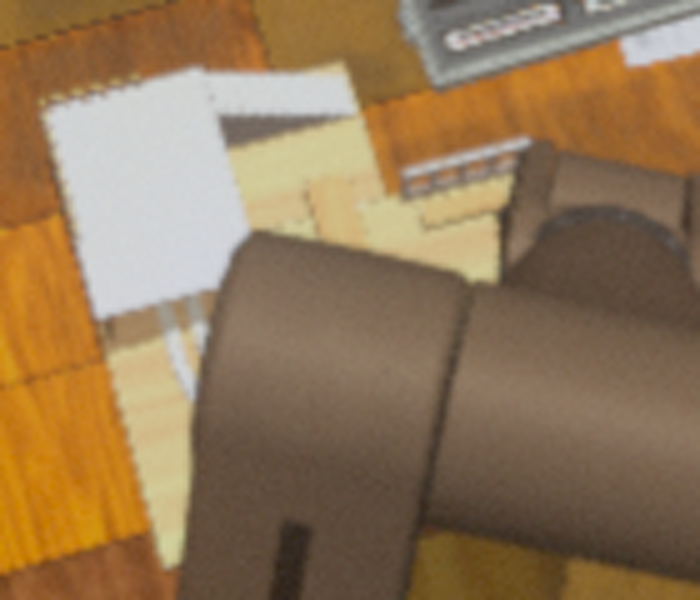

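jog_arm(deltas=[35,0,0,0,0,0,0,22,0,0,0,0,0,0,0,0,0,0,0,0,0,3,0,-5,0,0,0,0,0,0,-5,0,0,0,0,0,0,-5,0,0,0,0])

```text
t: 2.82
eef_pos: [505.1, -192.5, 230.4]
tcp_rot: [1.103, 1.559, -0.481]
ft_force: [0.1, 0.1, -0.5]
opening: 0.004
```

Run:
```python
from h import *
cur()
```

```text
t 2.83 tip [ 507.1 -193.6   40.4] ang 89.2 lean -0.3 sideTilt 0.6 F [ 0.1  0.1 -0.5] op 0.0 J [-0.49  0.62  1.93  0.    0.59 -0.47]
```

```bash
cat >> h.py <<'E'
def wp(sr,z=33,phi=0,off=10,lat=0):
    t,d=tail(sr); w=b2w(q,[(*t,0)])[0]; a=np.arctan2(d[1],d[0])+q[2]
    u=np.array([np.cos(a),np.sin(a)]); n=np.array([-u[1],u[0]])
    # front corner of tip is off*(cos phi) ahead of tip centre, off*sin phi above
    p=w[:2]-off*np.cos(phi)*u+lat*n
    return ((p[0],p[1],z),a,phi)
def where(tip=None):
    "estimate sr from tip"
E
sed -i 's/%/%/' h.py
python3 - <<'E'
from h import *
q[2]=(q[2]+np.pi)%(2*np.pi)-np.pi
plan([wp(s) for s in (76,80,85,91,97,103,109,115,121,121)])
print(np.round(wp(121)[0]))
E
```

```text
t 2.83 tip [ 507.1 -193.6   40.4] ang 89.2 lean -0.3 sideTilt 0.6 F [ 0.1  0.1 -0.5] op 0.0 J [-0.49  0.62  1.93  0.    0.59 -0.47]
7.5, -3, -0.5, -0.001, 0.005, -0.011, 0
-0, 0, -4, -0, 0, 0, 0
-0, 0, -5, -0, 0, 0, 0
-0, 0, -6, -0, 0, 0, 0
-0, 0, -6, 0.002, 0, 0, 0
-0, -0, -6, 0.005, 0, 0, 0
-0, -0.5, -6, 0.009, 0, 0, 0
-0, -0, -6, 0.012, 0, 0, 0
-0, -1, -6, 0.016, 0, 0, 0
-0, 0, -0, -0, 0, 0, 0
[ 502. -147.   33.]
```

jog_arm(deltas=[7.5,-3,-0.5,0,0.005,-0.011,0,0,0,-4,0,0,0,0,0,0,-5,0,0,0,0,0,0,-6,0,0,0,0,0,0,-6,0.002,0,0,0])

```text
t: 3.45
eef_pos: [502.5, -169.8, 223.0]
tcp_rot: [0.244, 1.57, -1.342]
ft_force: [0.2, -1.8, 0.5]
opening: 0.001
```

Run:
```python
from h import *
plan([wp(s) for s in (97,103,109,115,121,127,133,139,145,145)])
```

```text
t 3.45 tip [ 502.5 -170.    33. ] ang 89.1 lean -0.1 sideTilt 0.0 F [ 0.2 -1.8  0.5] op 0.0 J [-0.45  0.62  1.95 -0.    0.57 -0.43]
0, 0, 1, -0.001, 0.001, -0, 0
0, -0, -6, 0.005, 0, -0, 0
0, -0.5, -6, 0.009, 0, -0, 0
0, -0, -6, 0.012, 0, -0, 0
0, -0.5, -6, 0.016, 0, -0, 0
0, -1, -6, 0.019, 0, -0, 0
0, -1, -6, 0.023, 0, -0, 0
0, -1, -6, 0.026, 0, -0, 0
0, -1.5, -6, 0.03, 0, -0, 0
0, -0, 0, -0, 0, -0, 0
```

jog_arm(deltas=[0,0,-5,0.004,0,0,0,0,-0.5,-6,0.009,0,0,0,0,0,-6,0.012,0,0,0,0,-0.5,-6,0.016,0,0,0,0,-1,-6,0.019,0,0,0,0,-1,-6,0.023,0,0,0])

```text
t: 4.2
eef_pos: [500.8, -131.9, 223.0]
tcp_rot: [0.29, 1.57, -1.385]
ft_force: [0.2, -2.4, -0.0]
opening: 0.011
```

```bash
python3 - <<'E'
from h import *
plan([wp(s) for s in (127,133,139,145,151,157,163,169,175,181)])
E
python3 look.py 2
```

```text
t 4.2 tip [ 500.8 -132.1   33. ] ang 84.1 lean -0.1 sideTilt 0.0 F [ 0.2 -2.4 -0. ] op 0.01 J [-0.39  0.61  1.98 -0.    0.55 -0.28]
0, 1.5, 9, -0.028, 0.001, -0, 0
0, -1, -6, 0.022, 0, -0, 0
0, -1, -6, 0.026, 0, -0, 0
0, -1.5, -6, 0.03, 0, -0, 0
0, -1.5, -6, 0.034, 0, -0, 0
0, -2, -6, 0.036, -0, -0, 0
0, -2.5, -6, 0.041, -0, -0, 0
0, -2.5, -5.5, 0.043, -0, -0, 0
0, -3, -6, 0.047, -0, -0, 0
0, -3, -5.5, 0.05, -0, -0, 0
t 4.2 tip [ 500.8 -132.1   33. ] ang 84.1 lean -0.1 sideTilt 0.0 F [ 0.2 -2.4 -0. ] op 0.01 J [-0.39  0.61  1.98 -0.    0.55 -0.28]
```

View pics/side2.png

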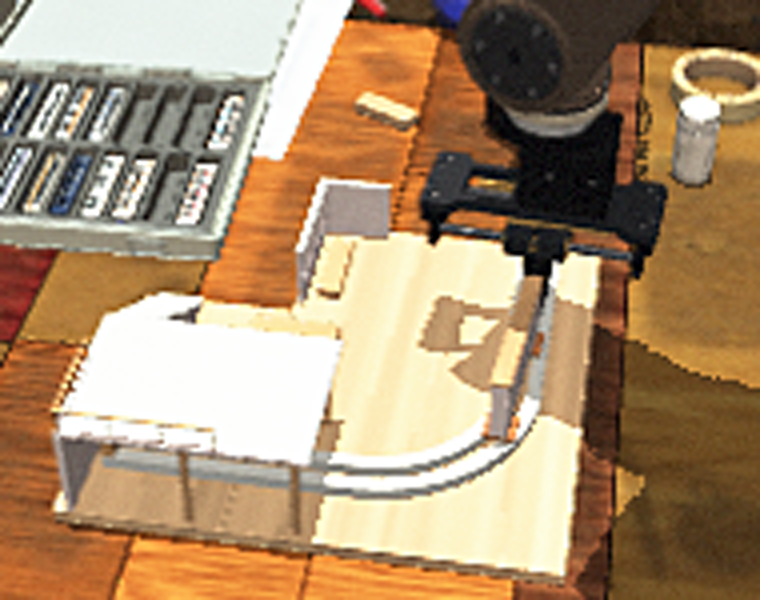

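```bash
cat > go.py <<'E'
import sys
from h import *
# nearest sr to current tip
z=float(sys.argv[1]); step=float(sys.argv[2]); n=int(sys.argv[3]); ph0=float(sys.argv[4]) if len(sys.argv)>4 else 0; ph1=float(sys.argv[5]) if len(sys.argv)>5 else ph0
from cell import env
s=env.state(); M=R.from_euler('xyz',s['tcp_rot']).as_matrix(); tip=s['eef_pos']+190*M[:,0]
from scipy.optimize import minimize_scalar
ss=np.arange(70,440,.5); d=[np.hypot(*(np.array(wp(k,phi=ph0)[0][:2])-tip[:2])) for k in ss]; k=ss[int(np.argmin(d))]
print("sr",k,"dist",round(min(d),1),"panel mid",panel(k)[0])
plan([wp(k+step*i,z,ph0+(ph1-ph0)*i/n) for i in range(1,n+1)])
w=wp(k,z,ph0); print("nominal now ang",round(np.degrees(w[1]),1))
E
python3 go.py 33 6 8
```

```text
sr 136.0 dist 0.1 panel mid [-130.07136931    5.75649304]
t 4.3 tip [ 500.7 -131.8   33. ] ang 84.1 lean -0.0 sideTilt -0.0 F [-0.2  0.5  0.1] op 0.0 J [-0.38  0.61  1.98 -0.    0.55 -0.28]
-0, -1.5, -6, 0.036, 0.001, 0, 0
-0, -1.5, -6, 0.032, -0, 0, 0
-0, -1.5, -6, 0.035, -0, 0, 0
-0, -2.5, -5.5, 0.038, -0, 0, 0
-0, -2.5, -6, 0.042, -0, 0, 0
-0, -2.5, -6, 0.046, -0, 0, 0
0, -3, -5.5, 0.048, -0, 0, 0
0, -3.5, -5.5, 0.051, -0, 0, 0
nominal now ang -276.3
```

jog_arm(deltas=[0,-1.5,-6,0.033,0,0,0,0,-1.5,-6,0.032,0,0,0,0,-1.5,-6,0.035,0,0,0,0,-2.5,-5.5,0.038,0,0,0,0,-2.5,-6,0.042,0,0,0])

```text
t: 4.92
eef_pos: [496.4, -100.8, 223.0]
tcp_rot: [0.353, 1.57, -1.506]
ft_force: [-0.1, -1.3, 1.2]
opening: 0.008
```

```bash
python3 go.py 33 6 8
```

```text
sr 166.0 dist 0.3 panel mid [-121.46545044   34.13331454]
t 4.92 tip [ 496.4 -101.    33. ] ang 73.5 lean -0.1 sideTilt 0.0 F [-0.1 -1.3  1.2] op 0.01 J [-0.33  0.6   2.01 -0.    0.53 -0.04]
-0, -2.5, -5.5, 0.043, 0.001, -0, 0
-0, -3, -6, 0.048, 0, -0, 0
-0, -3.5, -5.5, 0.051, 0, -0, 0
-0, -4, -5.5, 0.053, -0, -0, 0
-0, -3.5, -5.5, 0.055, -0, -0, 0
-0, -4, -5.5, 0.054, -0, -0, 0
-0, -4, -5.5, 0.055, -0, -0, 0
-0, -4, -5.5, 0.054, -0, -0, 0
nominal now ang -286.4
```

jog_arm(deltas=[0,-2.5,-5.5,0.044,0,0,0,0,-3,-6,0.048,0,0,0,0,-3.5,-5.5,0.051,0,0,0,0,-4,-5.5,0.053,0,0,0,0,-3.5,-5.5,0.055,0,0,0])

```text
t: 5.55
eef_pos: [491.4, -68.1, 223.0]
tcp_rot: [-0.03, 1.569, -2.149]
ft_force: [-0.8, -1.4, 0.4]
opening: 0.004
```

```bash
python3 go.py 33 6 8; python3 look.py 3
```

```text
sr 196.0 dist 0.3 panel mid [-109.71489064   59.22791184]
t 5.55 tip [491.2 -68.4  33. ] ang 58.6 lean -0.1 sideTilt -0.0 F [-0.8 -1.4  0.4] op 0.0 J [-0.27  0.59  2.04 -0.    0.51  0.28]
-0, -4, -5, 0.045, 0.001, 0, 0
-0, -3.5, -5.5, 0.054, 0, -0, 0
-0, -4, -5.5, 0.055, 0, -0, 0
-0, -4, -5.5, 0.055, 0, -0, 0
-0, -4, -5.5, 0.054, 0, -0, 0
-0, -4, -5.5, 0.055, 0, -0, 0
-0, -4, -5.5, 0.054, 0, -0, 0
-0, -4, -5.5, 0.055, 0, -0, 0
nominal now ang -300.8
t 5.55 tip [491.2 -68.4  33. ] ang 58.6 lean -0.1 sideTilt -0.0 F [-0.8 -1.4  0.4] op 0.0 J [-0.27  0.59  2.04 -0.    0.51  0.28]
```

View pics/side3.png

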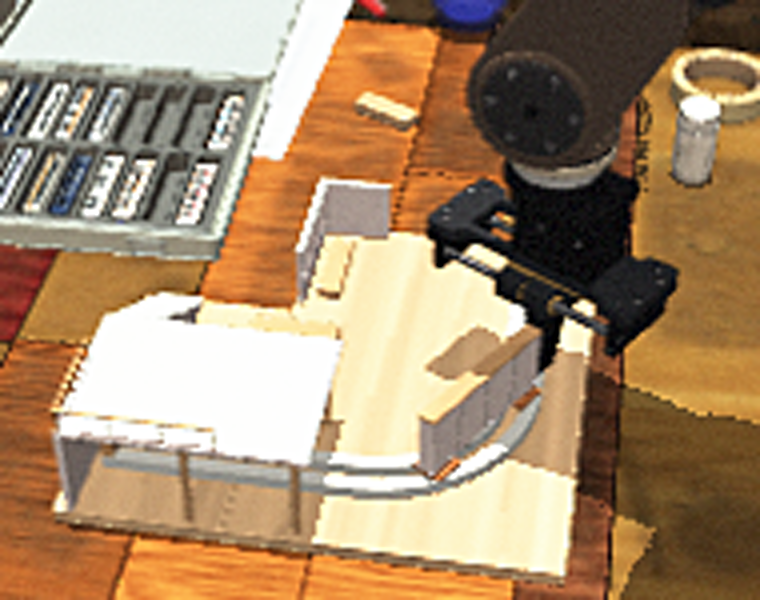

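jog_arm(deltas=[0,-4,-5,0.047,0,0,0,0,-3.5,-5.5,0.054,0,0,0,0,-4,-5.5,0.055,0,0,0,0,-4,-5.5,0.055,0,0,0,0,-4,-5.5,0.054,0,0,0,0,-4,-5.5,0.055,0,0,0])

```text
t: 6.4
eef_pos: [493.1, -28.9, 223.0]
tcp_rot: [-0.363, 1.568, -2.801]
ft_force: [-1.5, -2.3, 2.5]
opening: 0.002
```

```bash
python3 go.py 34 5 10 0 0.4
```

```text
sr 231.0 dist 0.7 panel mid [-90.06222569  83.25917545]
t 6.4 tip [492.6 -29.1  33. ] ang 40.3 lean -0.2 sideTilt -0.1 F [-1.5 -2.3  2.5] op 0.0 J [-0.19  0.59  2.04 -0.    0.51  0.68]
-1, -3, 3.5, 0.034, 0.043, 0.002, 0
0.5, -4, 3, 0.045, 0.04, 0.003, 0
0.5, -4.5, 3, 0.046, 0.04, 0.004, 0
0.5, -5, 3, 0.045, 0.04, 0.006, 0
1, -5, 3, 0.044, 0.04, 0.009, 0
1, -5, 3, 0.045, 0.04, 0.009, 0
1.5, -5.5, 3, 0.041, 0.04, 0.012, 0
1.5, -5.5, 3, 0.039, 0.04, 0.012, 0
1.5, -6, 3.5, 0.037, 0.04, 0.013, 0
2, -5.5, 3, 0.034, 0.04, 0.013, 0
nominal now ang -319.1
```

jog_arm(deltas=[-1,-3,3.5,0.036,0.042,0.002,0,0.5,-4,3,0.045,0.04,0.003,0,0.5,-4.5,3,0.046,0.04,0.004,0,0.5,-5,3,0.045,0.04,0.006,0,1,-5,3,0.044,0.04,0.009,0])

```text
t: 7.02
eef_pos: [467.7, -20.7, 219.7]
tcp_rot: [-3.14, 1.368, 0.488]
ft_force: [-0.5, -1.1, -0.5]
opening: 0.003
```

```bash
python3 go.py 35 5 10 0.24 0.64
```

```text
sr 255.5 dist 0.6 panel mid [-72.27285615  95.82119244]
t 7.03 tip [501.5  -2.7  33.6] ang 27.8 lean 11.6 sideTilt -0.0 F [-0.5 -1.1 -0.5] op 0.0 J [-0.21  0.57  2.14  0.45  0.3   0.46]
0, -5, 9.5, 0.039, 0.077, 0.01, 0
1.5, -5.5, 3.5, 0.041, 0.04, 0.013, 0
2, -6, 3, 0.039, 0.04, 0.013, 0
1.5, -6, 3, 0.036, 0.04, 0.015, 0
2, -6, 3.5, 0.033, 0.04, 0.015, 0
2.5, -6, 3, 0.031, 0.04, 0.015, 0
2, -6, 3.5, 0.029, 0.04, 0.016, 0
2.5, -5.5, 3, 0.026, 0.04, 0.015, 0
3, -5.5, 3.5, 0.024, 0.04, 0.016, 0
3, -5.5, 3.5, 0.021, 0.04, 0.015, 0
nominal now ang -331.8
```

```bash
python3 go.py 35 4 9 0.22 0.67
```

```text
sr 255.5 dist 0.6 panel mid [-72.27285615  95.82119244]
t 7.03 tip [501.5  -2.7  33.6] ang 27.8 lean 11.6 sideTilt -0.0 F [-0.5 -1.1 -0.5] op 0.0 J [-0.21  0.57  2.14  0.45  0.3   0.46]
-0, -3.5, 8.5, 0.03, 0.067, 0.008, 0
1, -5, 6, 0.034, 0.05, 0.01, 0
1.5, -5, 6, 0.032, 0.05, 0.011, 0
1.5, -5, 6, 0.029, 0.05, 0.013, 0
2, -5, 6, 0.028, 0.05, 0.013, 0
2, -5, 6, 0.026, 0.05, 0.014, 0
2, -5.5, 6, 0.024, 0.05, 0.015, 0
2.5, -5, 6, 0.023, 0.05, 0.015, 0
2.5, -5.5, 6.5, 0.02, 0.05, 0.015, 0
nominal now ang -331.8
```

jog_arm(deltas=[0,-3.5,8.5,0.03,0.065,0.008,0,1,-5,6,0.034,0.05,0.01,0,1.5,-5,6,0.032,0.05,0.011,0,1.5,-5,6,0.029,0.05,0.013,0])

```text
t: 7.52
eef_pos: [442.3, -15.9, 210.5]
tcp_rot: [-3.134, 1.184, 0.39]
ft_force: [-0.6, -0.8, -0.4]
opening: 0.005
```

```bash
python3 go.py 36 4 7 0.43 0.75; python3 look.py 4
```

```text
sr 269.5 dist 1.4 panel mid [-61.09737567 101.3787928 ]
t 7.53 tip [508.7  11.3  34.6] ang 21.8 lean 22.2 sideTilt -0.2 F [-0.6 -0.8 -0.4] op 0.01 J [-0.23  0.57  2.24  1.55  0.22 -0.55]
1.5, -6, 11.5, 0.039, 0.089, 0.021, 0
2, -5, 5.5, 0.027, 0.045, 0.015, 0
2, -5.5, 5, 0.024, 0.046, 0.015, 0
2, -5, 5.5, 0.023, 0.046, 0.015, 0
2.5, -5.5, 5.5, 0.021, 0.045, 0.015, 0
3, -5, 5.5, 0.019, 0.046, 0.016, 0
2.5, -5.5, 5.5, 0.018, 0.046, 0.016, 0
nominal now ang -338.8
t 7.53 tip [508.7  11.3  34.6] ang 21.8 lean 22.2 sideTilt -0.2 F [-0.6 -0.8 -0.4] op 0.01 J [-0.23  0.57  2.24  1.55  0.22 -0.55]
```

View pics/side4.png

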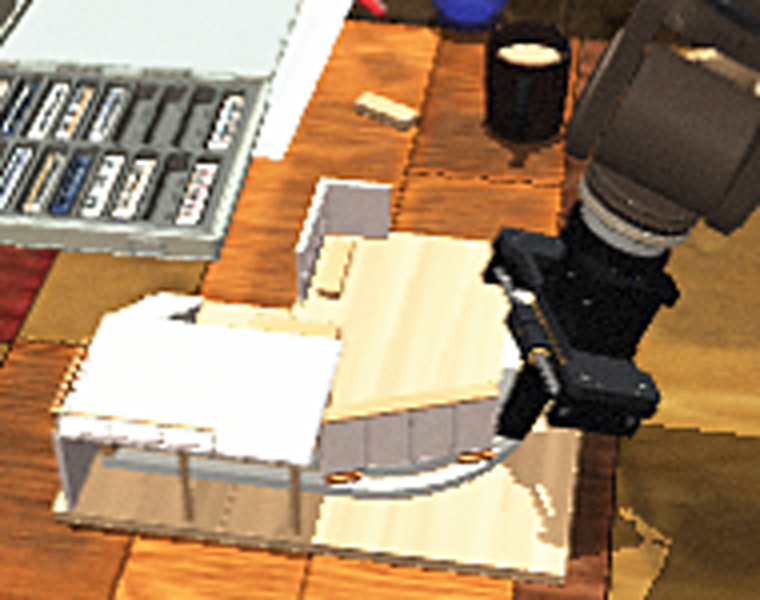

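jog_arm(deltas=[1.5,-6,11,0.039,0.085,0.021,0,2,-5,5.5,0.027,0.045,0.015,0,2,-5.5,5,0.024,0.045,0.015,0,2,-5,5.5,0.023,0.045,0.015,0])

```text
t: 8.12
eef_pos: [420.7, -3.1, 195.0]
tcp_rot: [-3.124, 1.003, 0.298]
ft_force: [-0.7, 0.7, -0.8]
opening: 0.006
```

```bash
python3 go.py 36 4 8 0.59 0.7
```

```text
sr 285.0 dist 3.7 panel mid [-48.23521607 106.81155259]
t 8.12 tip [518.3  26.9  34.8] ang 15.9 lean 32.5 sideTilt -0.5 F [-0.7  0.7 -0.8] op 0.01 J [-0.22  0.62  2.34  2.42  0.41 -1.32]
2.5, -6.5, 1.5, 0.04, 0.037, 0.038, 0
2, -4.5, -0.5, 0.021, 0.013, 0.014, 0
2, -5, -0.5, 0.019, 0.014, 0.014, 0
2.5, -4.5, -0.5, 0.018, 0.014, 0.013, 0
2.5, -4.5, -0.5, 0.016, 0.014, 0.013, 0
2, -4, -0.5, 0.016, 0.013, 0.012, 0
2.5, -4, -0.5, 0.014, 0.014, 0.012, 0
2.5, -3.5, -0.5, 0.013, 0.014, 0.01, 0
nominal now ang -345.4
```

jog_arm(deltas=[2.5,-7.5,0,0.04,0.037,0.038,0,2,-5,-0.5,0.021,0.013,0.014,0,2,-5.5,-0.5,0.019,0.014,0.014,0,2.5,-5,-0.5,0.018,0.014,0.013,0,2.5,-4.5,-0.5,0.016,0.014,0.013,0])

```text
t: 8.75
eef_pos: [423.5, 27.0, 186.4]
tcp_rot: [-3.122, 0.911, 0.163]
ft_force: [-2.4, -0.9, -0.4]
opening: 0.006
```

```bash
python3 go.py 36 4 8 0.66 0.7; python3 look.py 5
```

```text
sr 309.5 dist 5.6 panel mid [-26.62979954 113.67166102]
t 8.75 tip [538.4  45.9  36.3] ang 7.9 lean 37.8 sideTilt -0.7 F [-2.4 -0.9 -0.4] op 0.01 J [-0.13  0.65  2.35  2.79  0.53 -1.47]
4, -4, -3.5, 0.032, 0.006, 0.04, 0
2.5, -4, -2, 0.014, 0.005, 0.011, 0
2.5, -3, -2, 0.012, 0.005, 0.009, 0
2, -3, -2.5, 0.011, 0.005, 0.009, 0
2.5, -3, -2, 0.009, 0.005, 0.008, 0
2.5, -2.5, -2, 0.009, 0.005, 0.007, 0
2.5, -2.5, -2, 0.008, 0.005, 0.007, 0
2.5, -2, -2, 0.006, 0.005, 0.005, 0
nominal now ang -353.4
t 8.75 tip [538.4  45.9  36.3] ang 7.9 lean 37.8 sideTilt -0.7 F [-2.4 -0.9 -0.4] op 0.01 J [-0.13  0.65  2.35  2.79  0.53 -1.47]
```

View pics/side5.png

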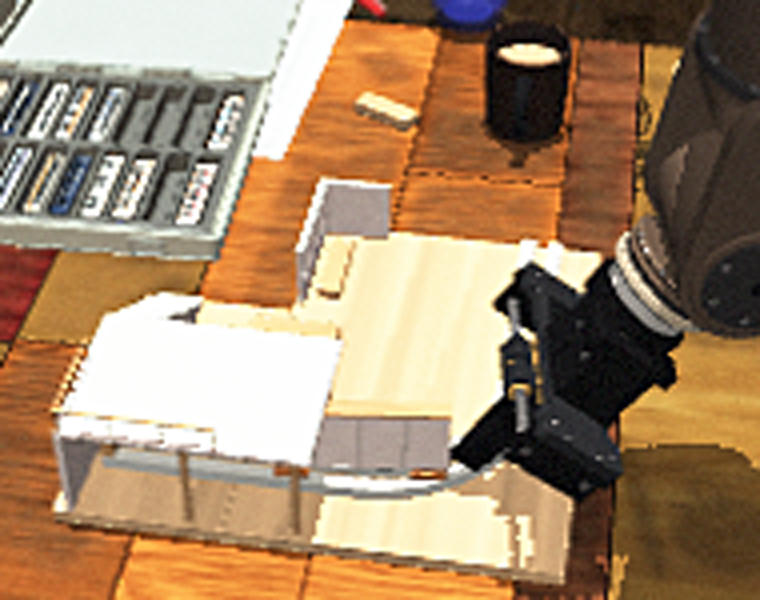

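View pics/top5.png

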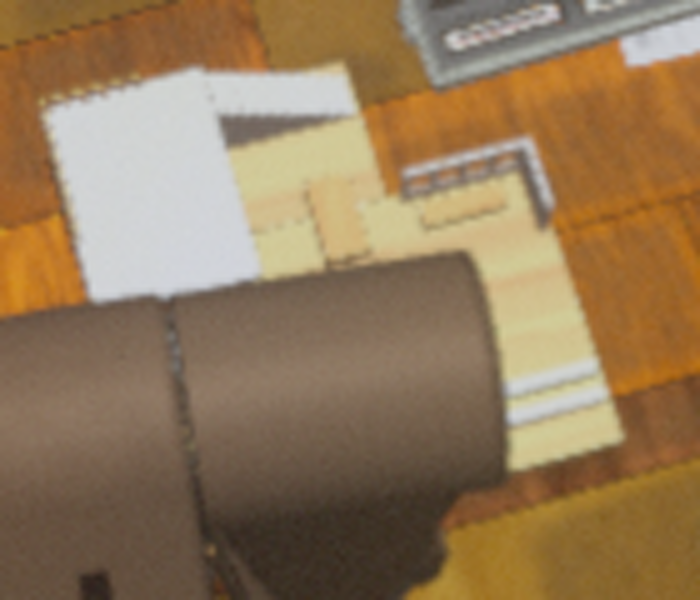

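```bash
sed -i 's/^ss=.*$/ss=np.arange(70,440,.5)\ndef al(k):\n    w=wp(k,phi=ph0); e=tip[:2]-np.array(w[0][:2]); u=np.array([np.cos(w[1]),np.sin(w[1])]); return e@u, e@np.array([-u[1],u[0]])\nd=[abs(al(k)[0])+ (1000 if abs(al(k)[1])>15 else 0) for k in ss]; k=ss[int(np.argmin(d))]; print("lat(left+)",round(al(k)[1],1))/' go.py; python3 go.py 36 5 8 0.66 0.68
```

```text
lat(left+) 6.4
sr 307.0 dist 0.2 panel mid [-28.90822951 113.07700851]
t 8.85 tip [538.4  46.   36.2] ang 8.0 lean 37.8 sideTilt -0.7 F [-0.4 -0.1  0.3] op 0.0 J [-0.13  0.65  2.35  2.79  0.53 -1.47]
3, -2.5, -3, 0.028, 0.003, 0.036, 0
3, -4.5, -3, 0.017, 0.003, 0.013, 0
3, -4.5, -3.5, 0.015, 0.002, 0.012, 0
3, -3.5, -3.5, 0.014, 0.003, 0.011, 0
3, -3.5, -3, 0.011, 0.002, 0.009, 0
3, -3, -3.5, 0.01, 0.003, 0.008, 0
3, -2, -3.5, 0.008, 0.002, 0.007, 0
3, -2, -3.5, 0.007, 0.003, 0.005, 0
nominal now ang -352.7
```

jog_arm(deltas=[3,-1.5,-3,0.028,0.003,0.036,0,3,-3.5,-3,0.017,0.003,0.013,0,3,-4,-3.5,0.015,0.002,0.012,0,3,-3.5,-3.5,0.014,0.003,0.011,0])

```text
t: 9.35
eef_pos: [437.4, 42.7, 185.2]
tcp_rot: [-3.131, 0.91, 0.064]
ft_force: [-2.4, -0.5, 0.8]
opening: 0.004
```

```bash
python3 go.py 36 5 9 0.68 0.7
```

```text
lat(left+) 2.3
sr 323.5 dist 0.2 panel mid [-13.57824574 116.52914359]
t 9.35 tip [553.8  50.2  35.2] ang 2.9 lean 37.9 sideTilt -0.4 F [-2.4 -0.5  0.8] op 0.0 J [-0.07  0.65  2.32  2.97  0.49 -1.51]
2.5, -2, -0.5, 0.007, 0.021, 0.014, 0
3, -3.5, -3.5, 0.011, 0.002, 0.009, 0
3, -2.5, -3, 0.01, 0.003, 0.008, 0
3.5, -2.5, -3.5, 0.007, 0.002, 0.006, 0
3, -1.5, -3.5, 0.006, 0.002, 0.005, 0
3, -1.5, -3.5, 0.004, 0.002, 0.004, 0
3.5, -0.5, -3.5, 0.003, 0.003, 0.002, 0
3, -0.5, -3.5, 0, 0.002, 0, 0
3.5, 0, -3, 0, 0.002, 0, 0
nominal now ang -356.7
```

jog_arm(deltas=[2.5,-2,-1,0.007,0.021,0.014,0,3,-3,-3.5,0.011,0.002,0.009,0,3,-2.5,-3.5,0.01,0.003,0.008,0,3,-2.5,-4,0.007,0.002,0.006,0,3,-1.5,-4,0.006,0.002,0.005,0,3,-1.5,-4,0.004,0.002,0.004,0,3,-0.5,-4,0.003,0.002,0.002,0])

```text
t: 10.22
eef_pos: [471.1, 57.9, 184.6]
tcp_rot: [-3.136, 0.876, -0.006]
ft_force: [-1.6, 1.0, -1.5]
opening: 0.003
```

```bash
python3 go.py 36 5 9 0.68 0.7;python3 look.py 6
```

```text
lat(left+) 1.2
sr 363.0 dist 0.1 panel mid [ 25.21240405 120.        ]
t 10.22 tip [592.7  57.2  38.6] ang -0.7 lean 39.8 sideTilt -0.2 F [-1.6  1.  -1.5] op 0.0 J [-0.02  0.67  2.24  3.12  0.46 -1.56]
5.5, 0.5, -4.5, -0.001, -0.012, 0.004, 0
3, -0, -3.5, 0, 0.002, -0, 0
3, -0, -3.5, 0, 0.002, -0, 0
3.5, -0, -3.5, 0, 0.003, -0, 0
3, -0, -3.5, 0, 0.002, -0, 0
3, -0, -3.5, 0, 0.002, -0, 0
3.5, -0, -3.5, 0, 0.002, -0, 0
3, -0, -3, 0, 0.002, -0, 0
3.5, -0, -3.5, 0, 0.003, -0, 0
nominal now ang -360.7
t 10.22 tip [592.7  57.2  38.6] ang -0.7 lean 39.8 sideTilt -0.2 F [-1.6  1.  -1.5] op 0.0 J [-0.02  0.67  2.24  3.12  0.46 -1.56]
```

View pics/side6.png

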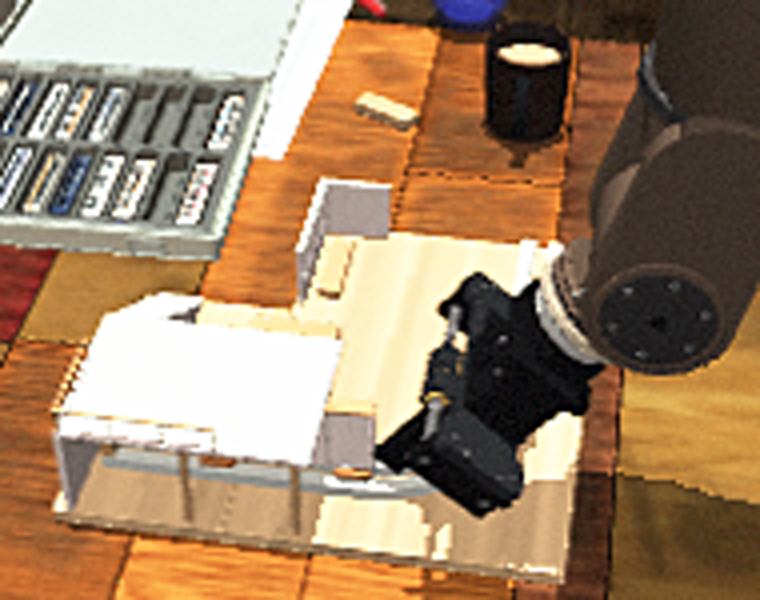

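jog_arm(deltas=[5,0.5,-3.5,0,0,0.003,0,4,0,-3,0,0,0,0,3,0,-3.5,0,0,0,0,3,0,-3.5,0,0,0,0,3,0,-3.5,0,0,0,0,3,0,-3.5,0,0,0,0,3,0,-3.5,0,0,0,0])

```text
t: 11.2
eef_pos: [507.0, 56.7, 181.8]
tcp_rot: [-3.14, 0.875, -0.011]
ft_force: [-3.0, 1.0, 2.7]
opening: 0.003
```

```bash
python3 go.py 36 5 6 0.68 0.7;python3 look.py 7
```

```text
lat(left+) -0.2
sr 399.0 dist 0.0 panel mid [ 61.21240405 120.        ]
t 11.2 tip [628.8  55.3  35.9] ang -0.7 lean 39.9 sideTilt -0.0 F [-3.   1.   2.7] op 0.0 J [-0.02  0.69  2.15  3.13  0.39 -1.56]
3, -0.5, -6, -0.001, -0.012, 0.001, 0
3.5, 0, -3.5, 0, 0.003, -0, 0
3, 0, -3, 0, 0.003, -0, 0
3, 0, -3.5, 0, 0.004, -0, 0
3.5, 0, -3, 0, 0.003, -0, 0
3, 0, -3.5, 0, 0.003, -0, 0
nominal now ang -360.7
t 11.2 tip [628.8  55.3  35.9] ang -0.7 lean 39.9 sideTilt -0.0 F [-3.   1.   2.7] op 0.0 J [-0.02  0.69  2.15  3.13  0.39 -1.56]
```

View pics/side7.png

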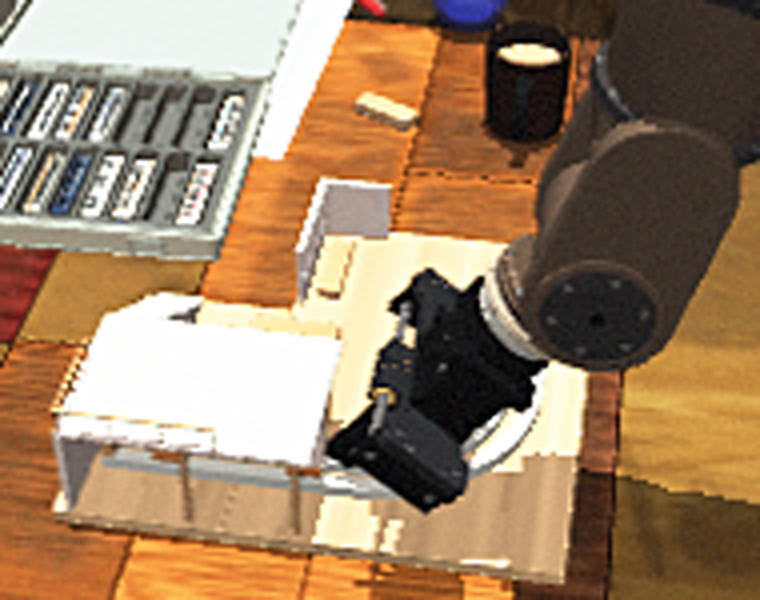

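jog_arm(deltas=[3,-0.5,-4,0,0,0,0,3,0,-3.5,0,0,0,0,3,0,-3.5,0,0,0,0,2,0,-2.5,0,0,0,0])

```text
t: 11.8
eef_pos: [525.8, 56.9, 181.8]
tcp_rot: [-3.14, 0.875, -0.011]
ft_force: [-1.6, -0.4, -0.1]
opening: 0.007
```

jog_arm(deltas=[2,0,-2,0,0,0,0])

```text
t: 11.92
eef_pos: [528.7, 56.9, 181.6]
tcp_rot: [-3.14, 0.875, -0.011]
ft_force: [-3.2, -1.4, 1.6]
opening: 0.007
```

jog_arm(deltas=[1.5,0,-2,0,0,0,0])

```text
t: 12.05
eef_pos: [531.2, 56.8, 181.7]
tcp_rot: [-3.14, 0.876, -0.011]
ft_force: [-9.6, 0.4, 5.1]
opening: 0.003
```

```bash
python3 go.py 36 2 3 0.68 0.7
```

```text
lat(left+) 0.2
sr 423.0 dist 0.1 panel mid [ 85.21240405 120.        ]
t 12.05 tip [652.9  55.5  35.8] ang -0.8 lean 39.8 sideTilt -0.1 F [-9.6  0.4  5.1] op 0.0 J [-0.02  0.7   2.09  3.13  0.35 -1.56]
1, 0, -3, -0.001, -0.008, 0, 0
1.5, 0, -0.5, 0, 0.006, 0, 0
1, 0, -0.5, 0, 0.007, 0, 0
nominal now ang -360.7
```

jog_arm(deltas=[0.5,0,-1,0,0,0,0])

```text
t: 12.18
eef_pos: [531.7, 56.9, 181.8]
tcp_rot: [-3.14, 0.878, -0.011]
ft_force: [-11.9, -0.1, 6.0]
opening: 0.003
```

jog_arm(deltas=[0.5,0,-1,0,0,0,0])

```text
t: 12.3
eef_pos: [532.0, 56.9, 182.0]
tcp_rot: [-3.14, 0.88, -0.011]
ft_force: [-10.4, 0.0, 7.7]
opening: 0.003
```

```bash
python3 look.py 8
```

```text
t 12.3 tip [653.   55.5  35.6] ang -0.8 lean 39.6 sideTilt -0.1 F [-10.4   0.    7.7] op 0.0 J [-0.02  0.7   2.09  3.13  0.34 -1.56]
```

View pics/side8.png

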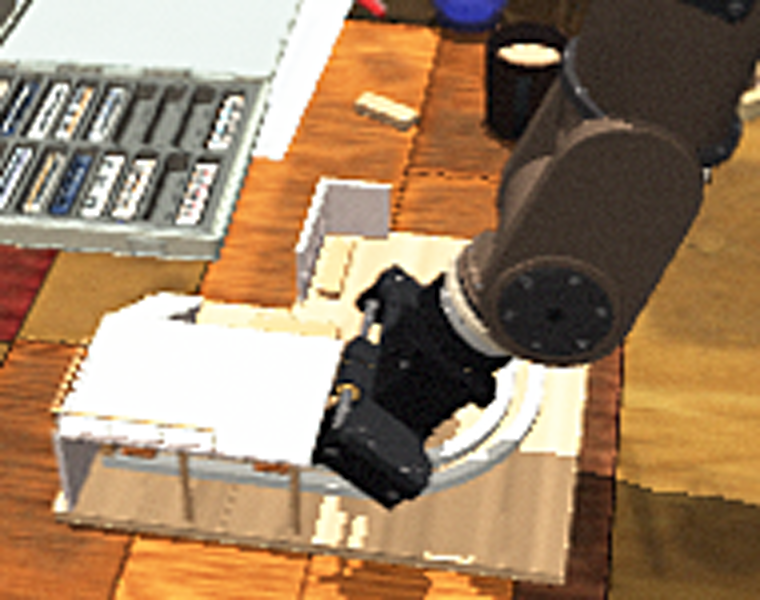

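jog_arm(deltas=[-2,0,2,0,0,0,0,-5,0,6,0,0,0,0,-10,0,12,0,0,0,0,-15,0,18,0,0,0,0,-20,0,15,0,0,0,0,-30,0,15,0,0,0,0,-30,0,5,0,0,0,0,-30,0,0,0,0,0,0,0,0,0,0,0,0,0])

```text
t: 13.52
eef_pos: [379.3, 58.6, 246.3]
tcp_rot: [-3.14, 0.877, -0.011]
ft_force: [0.7, 0.4, 0.4]
opening: -0.001
```

```bash
python3 look.py 9
python3 - <<'E'
from h import *
from cell import eyes
c=eyes.read_camera("side")
im=cv2.imread("pics/side9.png")
for m,col in((85,(0,0,255)),(75,(255,0,0))):
  for z in (27,80):
    for y in (127,):
        u=(proj(c,b2w(q,[(m-65,y,z),(m+65,y,z)]))-[145,110]+.5)*4-.5
        cv2.polylines(im,[np.round(u).astype(int)],False,col,1)
  u=(proj(c,b2w(q,[(m-65,127,27),(m-65,127,80),(m-65,113,80),(m-65,113,27),(m-65,127,27)]))-[145,110]+.5)*4-.5
  cv2.polylines(im,[np.round(u).astype(int)],False,col,1)
cv2.imwrite("pics/side9o.png",im)
cv2.imwrite("pics/side9f.png",c["image"][:,:,::-1])
E
```

```text
t 13.53 tip [500.8  57.2 100.2] ang -0.8 lean 39.7 sideTilt -0.1 F [0.7 0.4 0.4] op -0.0 J [-0.02  0.48  2.42  3.13  0.45 -1.56]
```

View pics/side9.png

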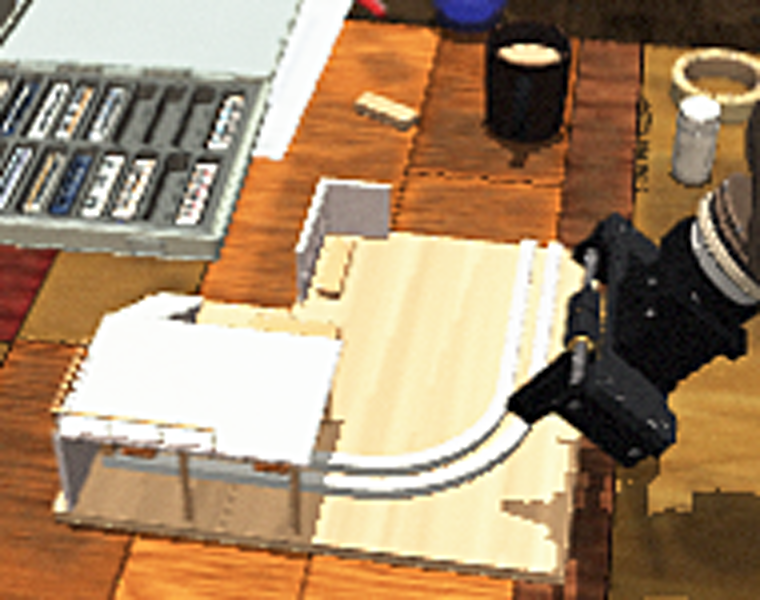

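View pics/side9o.png

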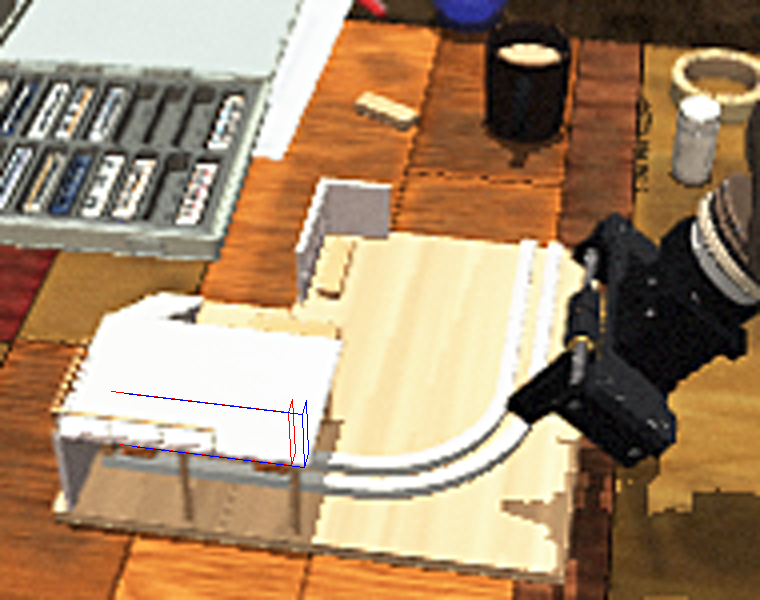

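View pics/side9f.png

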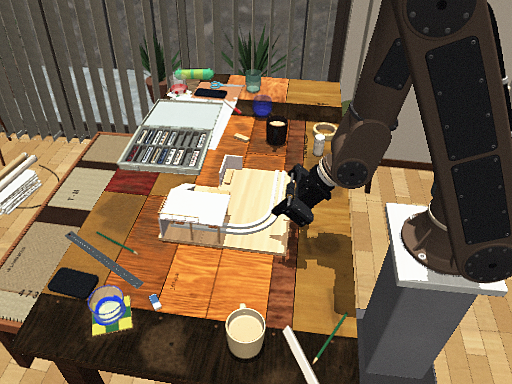

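Run:
```python
from h import *
from cell import eyes
c=eyes.read_camera("side")
for m in (82,85,88):
    u=(proj(c,b2w(q,[(m-63,133,25),(m-37,133,25),(m+37,133,25),(m+63,133,25)]))-[145,110]+.5)*4-.5; print(m,np.round(u).tolist())
for t in "89":
    im=cv2.imread(f"pics/side{t}.png").astype(int)[440:480,90:310]; b,g,r=im[...,0],im[...,1],im[...,2]
    mk=(r-b>60)&(r-g>35); ys,xs=np.nonzero(mk); xs=xs+90
    for lo,hi in((90,175),(200,310)):
        s=xs[(xs>lo)&(xs<hi)]; print(t,s.min() if len(s) else None,s.max() if len(s) else None,s.mean() if len(s) else None,len(s))
```

```text
82 [[291.0, 473.0], [256.0, 469.0], [157.0, 457.0], [123.0, 452.0]]
85 [[287.0, 473.0], [252.0, 468.0], [153.0, 456.0], [119.0, 452.0]]
88 [[283.0, 472.0], [248.0, 468.0], [149.0, 456.0], [115.0, 451.0]]
8 91 174 123.51851851851852 1107
8 253 295 273.36918604651163 344
9 91 174 123.81435406698564 1045
9 254 294 272.026936026936 297
```

Run:
```python
from h import *
a=np.radians(-.75);p=np.radians(39.7)
plan([((x,y,z),a,p) for x,y,z in ((525,57,80),(550,56.5,60),(575,56,45),(595,56,39),(610,56,38),(625,55.7,38),(636,55.6,38),(643,55.5,38),(643,55.5,38))])
```

```text
t 13.72 tip [502.1  57.1  98.4] ang -0.8 lean 39.6 sideTilt -0.1 F [ 1.2  0.1 -0.2] op 0.0 J [-0.02  0.48  2.42  3.13  0.45 -1.56]
29, -0.5, -5.5, -0, 0.001, 0.001, 0
31, 0.5, -6.5, -0, 0, -0, 0
27.5, 0, -10, -0, 0, -0, 0
17.5, -0.5, -11.5, -0, 0, -0, 0
10.5, 0, -11, -0, 0, -0, 0
9.5, 0, -11.5, -0, 0, -0, 0
7, 0, -8.5, -0, 0, -0, 0
4.5, 0, -5, -0, 0, -0, 0
-0, 0, -0, -0, 0, -0, 0
```

jog_arm(deltas=[29,-0.5,-5.5,0,0,0,0,30,0.5,-6.5,0,0,0,0,24,0,-10,0,0,0,0,15,-0.5,-11.5,0,0,0,0,6,0,-7,0,0,0,0,0,0,0,0,0,0,0])

```text
t: 14.48
eef_pos: [483.4, 57.5, 183.6]
tcp_rot: [-3.14, 0.884, -0.012]
ft_force: [-0.3, 0.3, 0.0]
opening: 0.004
```

Run:
```python
from h import *
a=np.radians(-.75);p=np.radians(39.7)
plan([((x,y,z),a,p) for x,y,z in ((610,56,38),(625,55.7,38),(636,55.6,38),(643,55.5,38),(643,55.5,38))])
```

```text
t 14.47 tip [603.8  56.1  36.6] ang -0.8 lean 39.3 sideTilt -0.1 F [-0.3  0.3  0. ] op 0.0 J [-0.02  0.67  2.21  3.13  0.43 -1.57]
3, -0, -4.5, -0.001, 0.006, 0.001, 0
9.5, -0, -11.5, 0, 0, -0, 0
7, -0, -8.5, 0, 0, -0, 0
4.5, -0, -5.5, 0, 0, -0, 0
-0, -0, 0, 0, 0, -0, 0
```

jog_arm(deltas=[3,0,-5,0,0.006,0,0,9.5,0,-11.5,0,0,0,0,7,0,-8.5,0,0,0,0,4,0,-5,0,0,0,0,0,0,0,0,0,0,0])

```text
t: 15.1
eef_pos: [523.5, 57.0, 185.3]
tcp_rot: [-3.14, 0.877, -0.012]
ft_force: [0.4, -0.4, 0.7]
opening: 0.001
```

jog_arm(deltas=[2,0,-3,0,0,0,0,2,0,-3,0,0,0,0])

```text
t: 15.35
eef_pos: [530.6, 56.9, 186.0]
tcp_rot: [-3.14, 0.878, -0.012]
ft_force: [0.7, -0.6, -0.1]
opening: 0.003
```

jog_arm(deltas=[1,0,-3,0,0,0,0])

```text
t: 15.48
eef_pos: [532.5, 57.0, 186.6]
tcp_rot: [-3.14, 0.883, -0.012]
ft_force: [-14.5, -0.3, 1.9]
opening: 0.009
```

jog_arm(deltas=[1.5,0,-3,0,0,0,0])

```text
t: 15.6
eef_pos: [533.8, 57.0, 186.9]
tcp_rot: [-3.14, 0.889, -0.012]
ft_force: [-24.0, -1.1, 15.5]
opening: 0.001
```

jog_arm(deltas=[2,0,-3.5,0,0,0,0])

```text
t: 15.72
eef_pos: [535.1, 57.1, 187.5]
tcp_rot: [-3.14, 0.896, -0.012]
ft_force: [-33.6, -1.9, 24.7]
opening: 0.003
```

```bash
python3 -c "
from h import *
cur()"
```

```text
t 15.72 tip [653.7  55.7  39.1] ang -0.8 lean 38.6 sideTilt -0.1 F [-33.6  -1.9  24.7] op 0.0 J [-0.02  0.69  2.08  3.13  0.3  -1.56]
```

jog_arm(deltas=[-1,0,4,0,0,0,0,-4,0,6,0,0,0,0,-10,0,12,0,0,0,0,-15,0,18,0,0,0,0,-20,0,15,0,0,0,0,-30,0,15,0,0,0,0,-30,0,5,0,0,0,0,-30,0,0,0,0,0,0,0,0,0,0,0,0,0,0,0,0,0,0,0,0])

```text
t: 16.98
eef_pos: [384.2, 59.0, 251.1]
tcp_rot: [-3.14, 0.894, -0.012]
ft_force: [-0.5, -0.1, -0.2]
opening: 0.004
```

```bash
python3 look.py 10
python3 - <<'E'
import cv2,numpy as np
for t in ("8","9","10"):
    im=cv2.imread(f"pics/side{t}.png").astype(int)[440:480,90:310]; b,g,r=im[...,0],im[...,1],im[...,2]
    ys,xs=np.nonzero((r-b>60)&(r-g>35)); xs=xs+90; s=xs[xs>200]; print(t,s.min(),s.max(),s.mean(),len(s))
E
```

```text
t 16.98 tip [503.1  57.6 103. ] ang -0.8 lean 38.8 sideTilt -0.1 F [-0.5 -0.1 -0.2] op 0.0 J [-0.02  0.46  2.4   3.13  0.4  -1.56]
8 253 295 273.36918604651163 344
9 254 294 272.026936026936 297
10 254 293 271.81972789115645 294
```

View pics/side10.png

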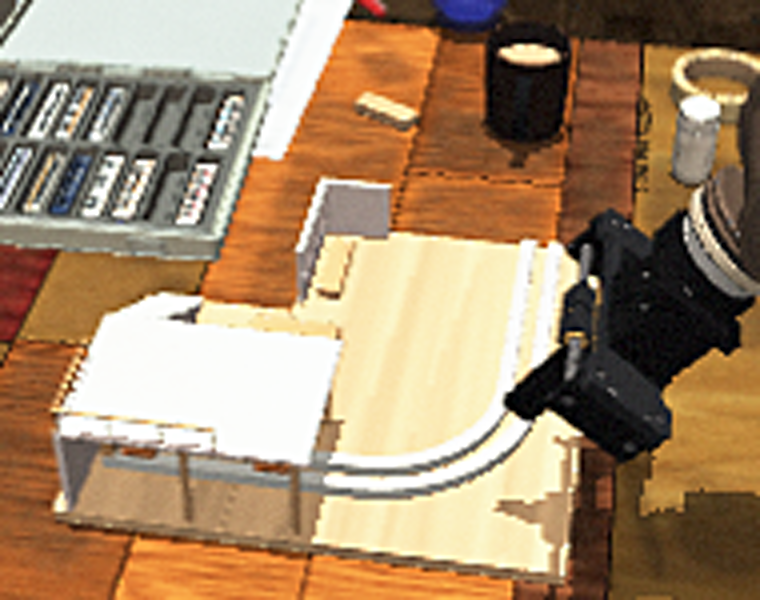

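View pics/top10.png

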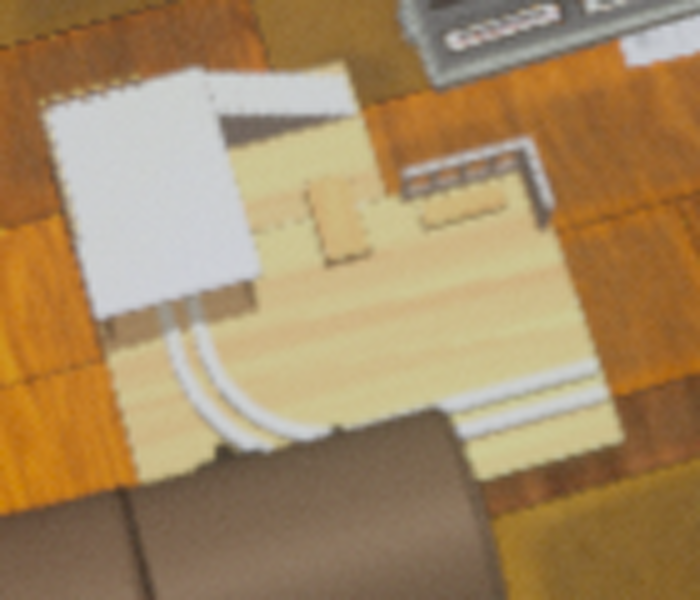

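The panel sits under the gallery with its orange shoes at (130,450) and (272,467), the same pixels as before the firm push. The arm is clear, and the mugs and bottle have not moved.

```bash
python3 -c "
from cell import env
print(env.job_done())"
```

```text
the job is handed in; nothing more can be done
None
```

I pushed the panel by its tail with closed fingers along the straight, round the bend and in under the gallery until it stopped against the buffer. From the middle of the bend on, I leaned the tool forward to about 40° so the finger could reach in under the slab. The job was handed in at about 17 s.

**Home against the buffer:**
- The first push met a stop at about 10 N. The fingertip position put the panel's middle at board x ≈ 85.2 mm; home is 85.
- That could also have been friction, so I backed off and pushed again. It stopped at the same place to within about 1 mm, holding against about 34 N along the track. The wrist force was then about 42 N in all.
- The panel did not visibly move or spring back after either retreat.

**One reading disagreed slightly:** the rear shoe in the side picture suggests the middle is 2–3 mm short of home. That is about one pixel and near the camera calibration error, so I trusted the firm stop.

**Rest of the scene:** the last pictures show the gallery unchanged, the black mug and glue bottle where they were, and the arm clear with no force on it. I last saw the yellow mug, also in place, in the full side picture taken before the second push. In the pictures taken along the way the panel stood in its track; it was never lifted.

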